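# Unclip a tested cell and lay it in the tray

## Robot

A 6-joint arm with a two-finger parallel gripper is mounted at the origin on the work surface. World frame = base frame: x ahead of the robot, y to its left, z up, the work surface at z = 0. Lengths are in mm, angles in rad, forces in N, time in s.
With the tool pointing down it reaches from about 350 to 775 mm from the base axis. Payload 7.3 kg.
Tool frame: the origin (TCP) lies between the finger pads; the fingertips stand 22 mm ahead of it and the grasp point (between the pads) lies 3 mm ahead of it; z points along the fingers, x is the direction in which the jaws open and shut, and the axes are right-handed (so a half turn about z gives the same grasp; the last joint's range is limited). The gripper opens to 92 mm and grips with 3 to 60 N. Pads are 19 mm wide; open, the fingers measure 130 mm over their backs; the gripper's body (75 mm by 190 mm) begins 47 mm behind the grasp point.
Start: joints at [1.002, 0.342, 1.524, -0, 1.275, -0.146], TCP at [215.403, 478.795, 248.741] pointing down, gripper open.
Joint ranges: [-2.53, 2.53], [-0.77, 2.02], [0.04, 2.7], [-1, 4.14], [0.28, 2.66], [-3.11, 3.11]. Speed limits (rad/s): [2.57, 2.57, 3.14, 3.14, 3.14, 3.14].

## Interface

Orientations are given as [roll, pitch, yaw] about the fixed x, y, z axes, in that order (R = Rz(yaw) Ry(pitch) Rx(roll)).
In Python, from plant import * gives the robot as it stands. The module is installed in compiled form; this text tells all that it offers.
- The arm moves only by the shell command python3 -m handwheel 'ROWS' [OPENING]. ROWS is a JSON object of lists of equal length, an entry for each row: "translation": the shift along the world's x, y, z in units of 15 cm (1.0 is 15 cm), a list of three; "twist": the turn about the world's z in units of 90 degrees (1.0 is 90 degrees). In form: {"translation": [[tx, ty, tz], ...], "twist": [twist, ...]}. A call has exactly 8 rows; each row shifts and turns the pose as measured when the row begins; what a row does not reach is not made up. A row lasts 1/8 s, in which the tool goes at most 62.5 mm and 10.7 degrees, less where a joint would pass 70% of its speed; a pose out of reach is approached as far as the arm can. A call with a number of a shift or a turn outside -1 to 1 is refused whole. A call with a gripper value outside its range is refused whole. OPENING is the closure in counts, from 0 (fully open) to 255 (shut), set as the call begins (- or left out, the last holds). The fingers move at their own pace and stop on an object; the grip force is fixed at half the most. Time passes only in rows, so rows that do not move let the fingers close, or fill a call up. It gives the time, the measured TCP pose, the force and the opening at its end, in the units of the state.
- get_obs(): the state, without advancing time (a new reading comes with each control period).
- capture(name): name is "scene" or "top" or "wrist"; returns a dict with "img" (400x640x3 uint8, red, green, blue), "vertical_fov" (degrees; the focal length in pixels is half the picture's height over the tangent of half this angle, whatever the lens; pixels are square), "cx", "cy" (the principal point, pixels), "world_from_camera" (4x4, takes a point from camera to world coordinates). Camera axes: x right, y up, looking along -z (the intrinsics and any distortion apply to the point x, -y, -z); pixel columns grow to the right and rows downward; lengths in mm; the calibration is good to about 2 mm. A picture is of the moment at which its call begins. There is no depth.
- close_job(): hands the job in, once; it reports no verdict.
Trained networks look in the newest picture that a camera, given by its name, has taken for a name from the list of things; names that differ only in an ending like _2 or _b are one class to them, and where a whole thing is asked for, a point or a joint stands for the part that bears it (a point fixed in the world has none). Each returns a list of dicts, best first, with "score" (0 to 1); they miss things now and then, are a little off and sometimes report something else, mostly with a low value. They report only what shows in the picture. A call takes as long as a camera call. They do not tell look-alikes from the thing itself.
- search_frame(camera, label): "position" ([x, y, z] in mm, in the coordinates of the camera as it stood for that picture, good to about 4 mm: the middle of the surface that is visible of it).
- spot_point(camera, label): "position" ([x, y, z] in mm, in the coordinates of the camera as it stood for that picture, good to about 4 mm: a listed point, or the origin of a listed thing).
The state is a dict: "time": time; "joint_positions": joint angles; "dq": joint speeds; "tau": joint torques, N m; "tool_pos": TCP position; "tcp_rot": TCP orientation; "contact_force": force on the tool from outside, world axes, zero at the start; "moment": the same for the moment, N m; "grip_width": finger opening in mm.
Only numpy, scipy, OpenCV 4.12 (cv2) and the standard library are available. Lean on these libraries where they do the work, as an engineer would, in place of code of your own. Each camera call takes 0.05 s, during which the arm holds its last target.

## Task

The cell in the tester has finished its test: pull it up out of the tester's two spring clips and lay it in the empty cradle of the tray, about centred along it and properly down in both of its V notches. Set it down, do not drop it, and leave the other cells and the things on the bench where they are.

Things in the scene. Friction and masses are not known exactly. Their poses are not given: they have to be found in the camera images.
- cell_mid (a point): Centre of the cell to be moved: a plain cylinder 33 mm in diameter and 140 mm long, about 0.27 kg, green sleeve with steel ends. It starts lying level in the tester; x runs along its length. Both ends are alike. Grip it across its middle from above.
- tester: The cell tester, fixed to the bench: black base board 200 (x) x 90 (y) x 18 mm, origin at the centre of its underside, x along the cell. A grey read-out box 50 mm high stands at its +x end (x = 102 to 162 mm). Thin brass end plates, 70 mm high above the bench, stand 6 mm beyond the cell's ends, so the cell cannot slide out lengthwise.
- clips (a point): Point on the tester midway between its two C-shaped steel spring clips, 62 mm above the bench, where the cell's centre lies. The clips open upwards, are 14 mm wide, centred at x = -48 and 48 mm, lips 22 mm above and to either side of this point; free between them down to the board. Pulled straight up they resist with 10 to 17 N, spread most at 14 mm and have snapped shut below the cell at 28 mm.
- cradle0: The empty cradle: black plastic, fixed on the tray; origin at the centre of its underside, 6 mm above the bench. Two V notches (90 degrees, 12 mm thick, about 40 mm wide at the top, rims 44 mm above the origin) at x = -46 and 46 mm carry a cell along x; between them is only a 5 mm thick foot. A cell properly down has its axis 45 mm above the origin, at y = 0.
- tray: Aluminium plate 150 (x) x 260 (y) x 6 mm fixed on the bench, origin at the centre of its underside. Three alike cradles stand side by side on it 85 mm apart along y (at y = -85, 0 and 85 mm), all parallel to its x; two hold cells, one is empty.
- cell_b_mid (a point): Centre of another cell, alike, which lies in one of the other cradles; to be left alone.
- cell_c_mid (a point): Centre of a third cell, alike, in the remaining cradle; to be left alone.
- pack: Bystander: black and grey battery pack, 120 x 85 x 75 mm, on the robot's side of the work, to its left; origin under its centre.
- tape: Bystander: roll of amber tape lying flat on the robot's side of the work, to its right, 90 mm across, 25 mm high; origin under its centre.
- driver: Bystander: screwdriver 180 mm long lying on the bench in front of the robot, pointing away from it, between tester and tray; x along it, handle to -x.
There are look-alikes about, which are no part of the job. Leave any yellow look-alike of the part that bears cell_mid alone.

How it is judged (in metres and radians):
On the way:
1. the cell is out of both clips and lifted clear of the tester (its centre at least 30 mm above where it lay) (z of cell_mid in the frame of tester above 0.092 m and contact force between the fingers and cell above 0.5 N), for 0.1 s.
At the end, for the whole second after the job is handed in: The cell lies at rest in the empty cradle, down in both V notches: centre within 20 mm of the cradle's middle lengthwise, within 5 mm sideways, axis 41 to 49 mm above the cradle's underside and within 0.1 rad of the cradle's x; nothing holds it (x of cell_mid in the frame of cradle0 between -0.02 and 0.02 m and y of cell_mid in the frame of cradle0 between -0.005 and 0.005 m and z of cell_mid in the frame of cradle0 between 0.041 and 0.049 m and angle between the x axis of cell_mid and the x axis of cradle0, either way round below 0.1 rad and linear speed of cell below 0.02 m/s); the robot touches nothing.
It fails at once if the cell is dropped or thrown (moving faster than 0.6 m/s, as after a fall of 18 mm, with no finger on it) (linear speed of cell above 0.6 m/s and contact force between the fingers and cell below 0.05 N).
It fails at once if another cell is moved by more than 20 mm (distance of any of cell_b_mid, cell_c_mid from where it was at the start of the episode above 0.02 m).
It fails at once if the pack, the tape or the screwdriver is moved by more than 30 mm (distance of any of pack, tape, driver from where it was at the start of the episode above 0.03 m).
It also fails if it takes over 40 s, if anything falls off the work surface, if the arm or the gripper's body presses on something with over 40 N, if the wrist force passes 120 N, or if a joint passes its speed limit or range.

## Working session

There is one attempt and no reset: what is moved stays moved. The work goes in short steps, Python scripts to look and compute and a shell command to move; the robot and the scene stay as the last step left them, time stands still between calls to the robot, and variables do not carry over. Pictures are saved under pics/ and viewed, and the job is handed in when it is done.

```bash
mkdir -p pics; cat > h.py <<'E'
from plant import *
import numpy as np, cv2
def snap(cam,fn):
    c=capture(cam); cv2.imwrite('pics/'+fn,c['img'][:,:,::-1]); return c
def w(c,p):
    return (np.array(c['world_from_camera'])@np.append(p,1))[:3]
def look(cam,fn,labels):
    c=snap(cam,fn)
    for l in labels:
        for f in (spot_point,):
            for d in f(cam,l)[:4]:
                print(cam,l,f.__name__,round(d['score'],2),w(c,d['position']).round(0))
    return c
E
python3 - <<'E'
from h import *
o=get_obs();print(o['time'],o['tool_pos'],o['tcp_rot'],o['grip_width'])
look('scene','s1.png',['cell_mid','clips','cradle0','tray'])
look('top','t1.png',['cell_mid','tester','clips','cradle0','tray','pack','tape','driver'])
print(get_obs()['time'])
E
```

```text
0.0 [215.18823418 478.47055553 248.06669829] [-3.14135340e+00  1.48478918e-03  1.14799684e+00] 91.62262950198061
scene cell_mid call 0.93 [545. 237.  59.]
scene cell_mid call 0.73 [573. 418.  16.]
scene cell_mid call 0.67 [650.  59.  17.]
scene cell_mid call 0.65 [811. 146.  17.]
scene clips call 0.59 [542. 238.  62.]
scene cradle0 call 0.7 [293. 310.  -2.]
scene cradle0 call 0.66 [ 522. -153.    5.]
scene cradle0 call 0.42 [539. 237.  63.]
scene cradle0 call 0.35 [542. 238.  58.]
scene tray call 0.74 [ 539. -238.    2.]
scene tray call 0.71 [291. 311.   0.]
top cell_mid call 0.89 [572. 412.  18.]
top cell_mid call 0.85 [652.  57.  14.]
top cell_mid call 0.68 [810. 147.  13.]
top cell_mid call 0.57 [541. 237.  62.]
top tester call 0.71 [541. 233.  -1.]
top clips call 0.96 [546. 237.  62.]
top cradle0 call 0.61 [ 521. -159.    1.]
top cradle0 call 0.37 [544. 239.  65.]
top tray call 0.96 [ 539. -239.    3.]
top tray call 0.62 [ 518. -157.    5.]
top pack call 0.79 [295. 310.   2.]
top tape call 0.84 [ 293. -287.    4.]
top driver call 0.53 [380.   7.  -2.]
0.7
```

View pics/s1.png

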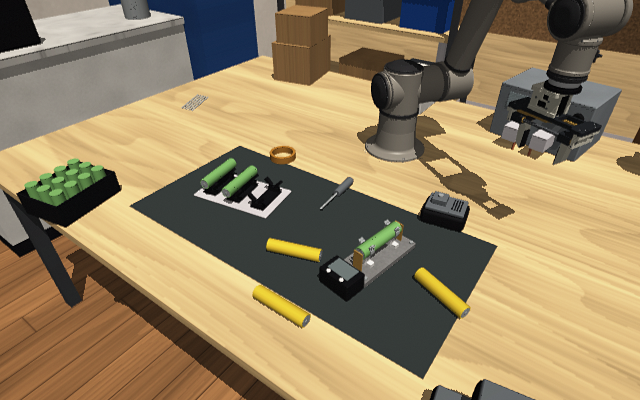

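View pics/t1.png

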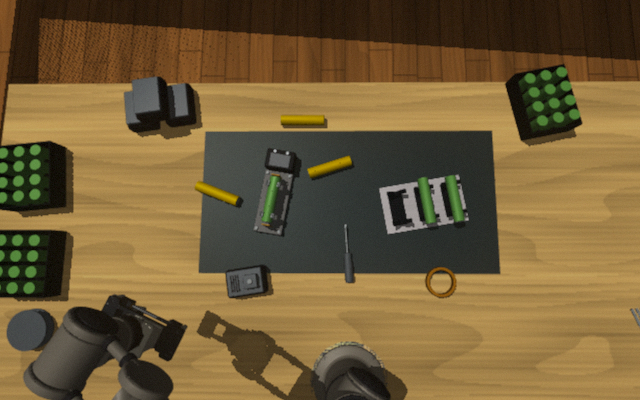

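```bash
cat >> h.py <<'E'
def bp(c,uv,z):
    M=np.array(c['world_from_camera']);f=200/np.tan(np.radians(c['vertical_fov'])/2)
    d=M[:3,:3]@np.array([(uv[0]-c['cx'])/f,-(uv[1]-c['cy'])/f,-1]);o=M[:3,3]
    return o+d*(z-o[2])/d[2]
def pr(c,p):
    q=np.linalg.inv(np.array(c['world_from_camera']))@np.append(p,1);f=200/np.tan(np.radians(c['vertical_fov'])/2)
    return np.array([c['cx']-f*q[0]/q[2],c['cy']+f*q[1]/q[2]])
def rects(c,mask,z,amin=100,roi=None):
    n,L,s,ce=cv2.connectedComponentsWithStats(mask.astype(np.uint8))
    for i in range(1,n):
        if s[i,4]<amin: continue
        ys,xs=np.nonzero(L==i)
        P=np.array([bp(c,(x,y),z)[:2] for x,y in zip(xs,ys)],np.float32)
        r=cv2.minAreaRect(P); m=P.mean(0); e,v=np.linalg.eigh(np.cov(P.T))
        print('px',ce[i].round(1),'mean',m.round(1),'rect',np.round(r[0],1),np.round(r[1],1),'yaw',round(float(np.degrees(np.arctan2(v[1,1],v[0,1]))),1))
E
python3 - <<'E'
from h import *
c=capture('top');print(np.array(c['world_from_camera']).round(3),c['vertical_fov'],c['cx'],c['cy'])
hsv=cv2.cvtColor(c['img'],cv2.COLOR_RGB2HSV)
g=(hsv[...,0]>40)&(hsv[...,0]<75)&(hsv[...,1]>100)&(hsv[...,2]>50)
g[:,:210]=0;g[:,490:]=0;g[:120]=0;g[270:]=0
print('z62');rects(c,g,66);print('z51');rects(c,g,55)
t=(hsv[...,1]<60)&(hsv[...,2]>120)
t[:,:370]=0;t[:,480:]=0;t[:170]=0;t[240:]=0
rects(c,t,6)
im=c['img'][120:280,190:490,::-1];cv2.imwrite('pics/t2.png',cv2.resize(im,None,fx=2.6,fy=2.6,interpolation=cv2.INTER_CUBIC))
E
```

```text
[[ 2.00000e-03  9.91000e-01 -1.36000e-01  3.77544e+02]
 [-1.00000e+00 -0.00000e+00 -1.50000e-02  4.09970e+01]
 [-1.40000e-02  1.36000e-01  9.91000e-01  1.20515e+03]
 [ 0.00000e+00  0.00000e+00  0.00000e+00  1.00000e+00]] 55.489860115560106 329.0446961741242 201.97133311084878
z62
px [454.1 198. ] mean [ 545.6 -319.4] rect [ 546.5 -319.5] [141.7  33.8] yaw -170.8
px [270.3 198.3] mean [545.  236.1] rect [544.8 235.7] [ 29.5 141.2] yaw 169.6
px [426.2 200.1] mean [ 539.3 -235.3] rect [ 540.7 -235.2] [140.4  33.6] yaw -170.9
z51
px [454.1 198. ] mean [ 547.3 -322.9] rect [ 548.1 -322.9] [143.1  34.2] yaw -170.8
px [270.3 198.3] mean [546.6 238. ] rect [546.4 237.5] [ 29.8 142.6] yaw 169.6
px [426.2 200.1] mean [ 540.9 -238. ] rect [ 542.2 -237.8] [141.8  33.9] yaw -170.9
px [438.9 200.2] mean [ 547.5 -290.1] rect [ 546.7 -294.7] [147.6  52.2] yaw -170.6
px [401.1 207. ] mean [ 525.8 -169.9] rect [ 525.2 -173. ] [149.2 124.8] yaw -172.5
```

View pics/t2.png

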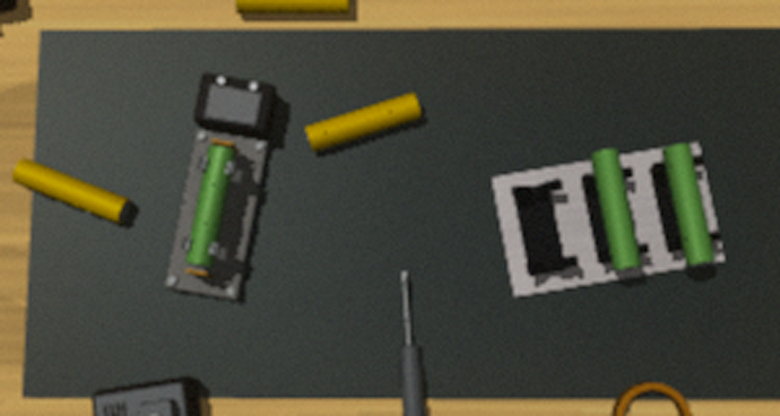

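```bash
python3 -m handwheel '{"translation": [[0.275,-0.2,-0.05],[0.275,-0.2,-0.05],[0.275,-0.2,-0.05],[0.275,-0.2,-0.05],[0.275,-0.2,-0.05],[0.275,-0.2,-0.05],[0.275,-0.2,-0.05],[0.275,-0.2,-0.05]], "twist": [0.02,0.02,0.02,0.02,0.02,0.02,0.02,0.02]}' 0
python3 - <<'E'
from h import *
c=look('wrist','w1.png',['cell_mid','clips','tester'])
o=get_obs();print(o['time'],o['tool_pos'],np.degrees(o['tcp_rot']),o['contact_force'])
print(np.array(c['world_from_camera']).round(3))
E
```

```text
time: 1.75
tool_pos: [552.6, 233.4, 188.4]
tcp_rot: [3.14, -0.005, 1.415]
contact_force: [0.8, 0.4, -0.1]
grip_width: 91.4
wrist cell_mid call 0.65 [574. 416.  19.]
wrist cell_mid call 0.6 [547. 238.  62.]
1.95 [551.35220015 233.85349295 187.99323253] [179.9892609   -0.25368227  80.89515477] [-0.20659208  0.97909987  0.49758915]
[[ 1.56000e-01 -9.56000e-01 -2.48000e-01  4.87823e+02]
 [ 9.88000e-01  1.53000e-01  3.30000e-02  2.43284e+02]
 [ 6.00000e-03 -2.51000e-01  9.68000e-01  3.24610e+02]
 [ 0.00000e+00  0.00000e+00  0.00000e+00  1.00000e+00]]
```

View pics/w1.png

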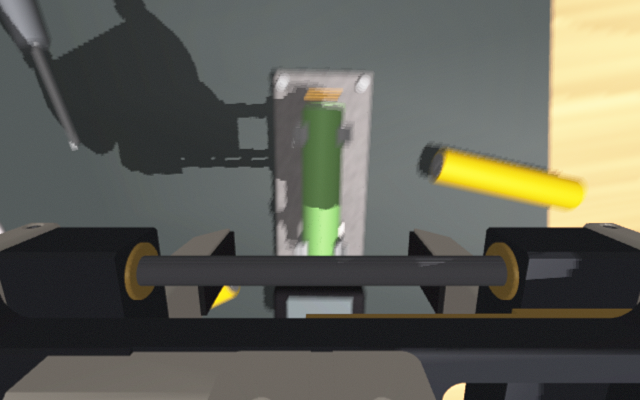

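```bash
python3 - <<'E'
from h import *
c=snap('wrist','w1b.png')
hsv=cv2.cvtColor(c['img'],cv2.COLOR_RGB2HSV)
g=(hsv[...,0]>40)&(hsv[...,0]<75)&(hsv[...,1]>90)
P=[]
for r in range(108,245,15):
    x=np.nonzero(g[r])[0]
    if len(x): m=(x.min()+x.max())/2; p=bp(c,(m,r),66); P.append(p); print(r,x.min(),x.max(),p.round(1))
P=np.array(P);print(np.degrees(np.arctan(np.polyfit(P[:,0],P[:,1],1)[0])),np.polyval(np.polyfit(P[:,0],P[:,1],1),546))
print(bp(c,(322,102),75))
E
```

```text
108 305 344 [480.  249.1  66. ]
123 311 338 [491.2 247.3  66. ]
138 311 337 [502.6 245.1  66. ]
153 305 342 [514.2 242.8  66. ]
168 305 341 [526.2 240.5  66. ]
183 305 341 [538.4 238.5  66. ]
198 305 341 [551.  236.5  66. ]
213 305 340 [563.8 234.1  66. ]
228 305 340 [577.  231.9  66. ]
243 310 335 [590.5 229.8  66. ]
-10.014511789074096 237.35801515329885
[475.70321628 247.74361299  75.        ]
```

```bash
python3 -m handwheel '{"translation": [[-0.04,0.025,0],[0,0,-0.13],[0,0,-0.13],[0,0,-0.13],[0,0,-0.13],[0,0,-0.13],[0,0,-0.1],[0,0,-0.05]], "twist": [-0.01,0,0,0,0,0,0,0]}' 0
```

```text
time: 3.0
tool_pos: [536.2, 249.0, 70.2]
tcp_rot: [3.136, -0.009, 1.407]
contact_force: [0.1, 0.3, -0.5]
grip_width: 91.6
```

```bash
python3 -m handwheel '{"translation": [[0.03,-0.04,-0.015],[0.03,-0.04,-0.01],[0,0,0],[0,0,0],[0,0,0],[0,0,0],[0,0,0],[0,0,0]], "twist": [-0.01,0,0,0,0,0,0,0]}' 0
```

```text
time: 4.0
tool_pos: [546.7, 236.6, 68.1]
tcp_rot: [3.134, -0.01, 1.39]
contact_force: [0.4, 1.5, -0.6]
grip_width: 91.9
```

```bash
python3 -m handwheel '{"translation": [[0,0,-0.025],[0,0,0],[0,0,0],[0,0,0],[0,0,0],[0,0,0],[0,0,0],[0,0,0]], "twist": [0,0,0,0,0,0,0,0]}' 255
```

```text
time: 5.0
tool_pos: [546.6, 236.7, 64.0]
tcp_rot: [3.134, -0.01, 1.39]
contact_force: [0.1, 0.2, -0.2]
grip_width: 32.1
```

```bash
python3 -m handwheel '{"translation": [[0,0,0.04],[0,0,0.04],[0,0,0.04],[0,0,0.04],[0,0,0.04],[0,0,0.04],[0,0,0.06],[0,0,0.06]], "twist": [0,0,0,0,0,0,0,0]}' 255
python3 - <<'E'
from h import *
c=look('scene','s2.png',['cell_mid'])
im=c['img'][180:310,300:480,::-1];cv2.imwrite('pics/s2c.png',cv2.resize(im,None,fx=4,fy=4))
E
```

```text
time: 6.0
tool_pos: [545.4, 236.5, 120.6]
tcp_rot: [3.136, -0.009, 1.39]
contact_force: [0.5, 0.5, -3.2]
grip_width: 32.1
scene cell_mid call 0.97 [540. 235. 115.]
scene cell_mid call 0.9 [651.  58.  18.]
scene cell_mid call 0.86 [571. 418.  18.]
scene cell_mid call 0.86 [809. 147.  17.]
```

View pics/s2c.png

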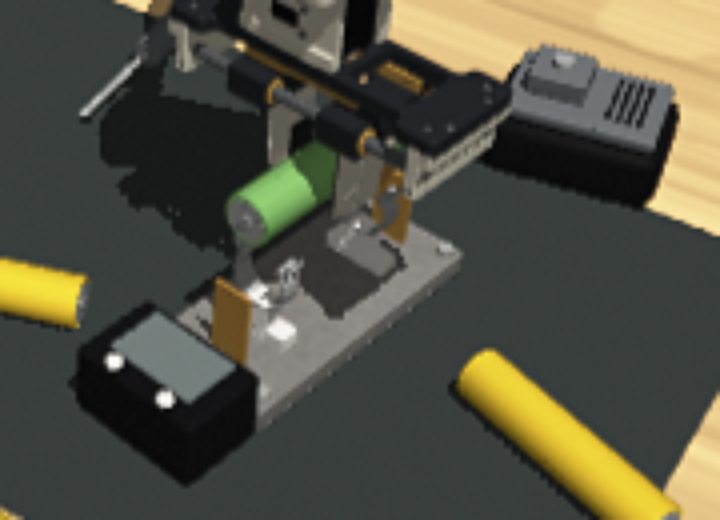

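```bash
python3 -m handwheel '{"translation": [[0,-0.1,0.06],[-0.04,-0.26,0.06],[-0.04,-0.3,0.06],[-0.04,-0.3,0.06],[-0.04,-0.3,0.06],[-0.04,-0.3,0],[-0.04,-0.26,0],[0,-0.1,0]], "twist": [0.027,0.027,0.027,0.027,0.027,0.027,0.027,0.027]}' 255
python3 - <<'E'
from h import *
c=look('wrist','w2.png',['cradle0','tray','cell_b_mid'])
E
```

```text
time: 7.1
tool_pos: [507.1, -58.8, 166.6]
tcp_rot: [3.135, -0.009, 1.743]
contact_force: [0.3, 0.3, -2.8]
grip_width: 32.7
wrist cradle0 call 0.59 [ 524. -156.    5.]
```

View pics/w2.png

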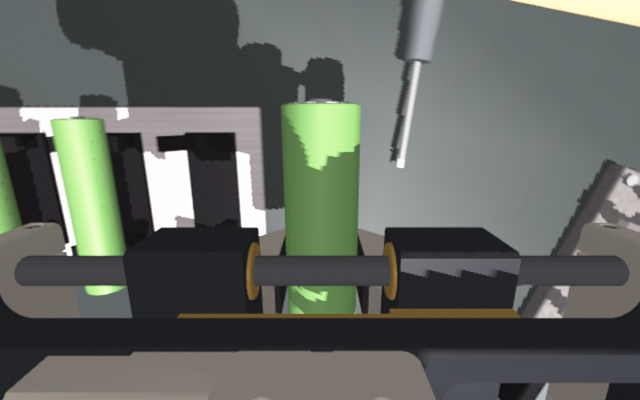

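```bash
python3 - <<'E'
from h import *
c=snap('wrist','w3.png')
im=c['img'][90:240,0:280,::-1];cv2.imwrite('pics/w3c.png',cv2.resize(im,None,fx=2.8,fy=2.8,interpolation=cv2.INTER_CUBIC))
a=np.radians(9.2)
R=np.array([[np.cos(a),-np.sin(a)],[np.sin(a),np.cos(a)]])
k=bp(c,(262,107),6)[:2];print('corner',k,'l',bp(c,(20,107),6)[:2],'r',bp(c,(265,225),6)[:2]);print('cradle from corner',k+R@[75,-45])
for cr in [(525,-155)]:
  for p,z in [((-46,20),50),((-46,-20),50),((46,20),50),((46,-20),50),((-75,45),6),((-46,0),30)]:
    q=np.array(cr)+R@p; print(p,pr(c,[q[0],q[1],z]).round(0))
E
```

```text
corner [ 443.62068505 -119.20134845] l [ 479.86462262 -329.21887288] r [ 553.1911691  -102.67596132]
cradle from corner [ 524.85055837 -151.6313913 ]
(-46, 20) [217. 143.]
(-46, -20) [166. 143.]
(46, 20) [225. 253.]
(46, -20) [178. 253.]
(-75, 45) [258. 107.]
(-46, 0) [201. 141.]
```

View pics/w3c.png

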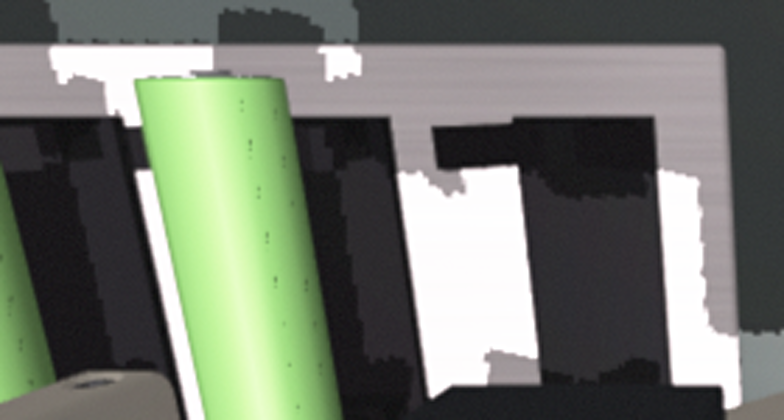

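```bash
python3 - <<'E'
from h import *
c=capture('wrist')
hsv=cv2.cvtColor(c['img'],cv2.COLOR_RGB2HSV)
g=(hsv[...,0]>40)&(hsv[...,0]<75)&(hsv[...,1]>90)
a=np.radians(9.5);R=np.array([[np.cos(a),-np.sin(a)],[np.sin(a),np.cos(a)]])
P=[]
for r in range(125,216,15):
    x=np.nonzero(g[r,40:130])[0]+40; m=(x.min()+x.max())/2; p=bp(c,(m,r),53); P.append(p); print(r,x.min(),x.max(),p.round(1))
P=np.array(P);k=np.polyfit(P[:,0],P[:,1],1);print(np.degrees(np.arctan(k[0])))
e=bp(c,(80,120),60)[:2];print('end',e)
b=np.array([e[0]+69,np.polyval(k,e[0]+69)]);print('b',b,'cradle',b+R@[0,85])
f1,f2=bp(c,(186,133),11)[:2],bp(c,(234,133),11)[:2];print('foot',f1,f2, (f1+f2)/2, np.linalg.norm(f2-f1))
q=(f1+f2)/2+R@[54,0];print(q)
print('arm@50',bp(c,(154,143),50),'arm@6',bp(c,(154,143),6))
x=np.nonzero(g[140,270:370])[0]+270;o=get_obs()
print('held',o['tool_pos'],np.degrees(o['tcp_rot']))
for r in (115,140,165,190,215):
    x=np.nonzero(g[r,270:370])[0]+270;print(bp(c,((x.min()+x.max())/2,r),168).round(1))
E
python3 - <<'E'
from h import *
c=look('top','t3.png',['cradle0','cell_b_mid','tray'])
im=c['img'][165:245,370:480,::-1];cv2.imwrite('pics/t3c.png',cv2.resize(im,None,fx=7,fy=7,interpolation=cv2.INTER_CUBIC))
E
```

```text
125 49 100 [ 480.6 -248.3   53. ]
140 51 104 [ 491.6 -246.3   53. ]
155 55 106 [ 502.8 -244.3   53. ]
170 58 109 [ 514.3 -242.2   53. ]
185 62 111 [ 526.1 -240.1   53. ]
200 65 114 [ 538.2 -237.9   53. ]
215 68 117 [ 550.6 -235.6   53. ]
10.285853881715138
end [ 475.28269009 -239.25813652]
b [ 544.28269009 -236.75677391] cradle [ 530.25364359 -152.92249778]
foot [ 477.31686183 -181.73122304] [ 470.06451918 -139.76535767] [ 473.69069051 -160.74829035] 42.58791296402443
[ 526.95011299 -151.83571964]
arm@50 [ 484.5224026  -190.46991105   50.        ] arm@6 [ 491.81501431 -211.70033959    6.        ]
held [507.59980993 -55.79297537 166.50578745] [179.6167703   -0.55137445  99.95235138]
[442.2 -67.7 168. ]
[452.1 -66.2 168. ]
[462.4 -64.4 168. ]
[473.  -62.4 168. ]
[484.1 -60.2 168. ]
top cradle0 call 0.61 [ 519. -154.    7.]
top cell_b_mid call 0.67 [ 544. -322.   51.]
top tray call 0.93 [ 538. -239.    2.]
```

View pics/t3c.png

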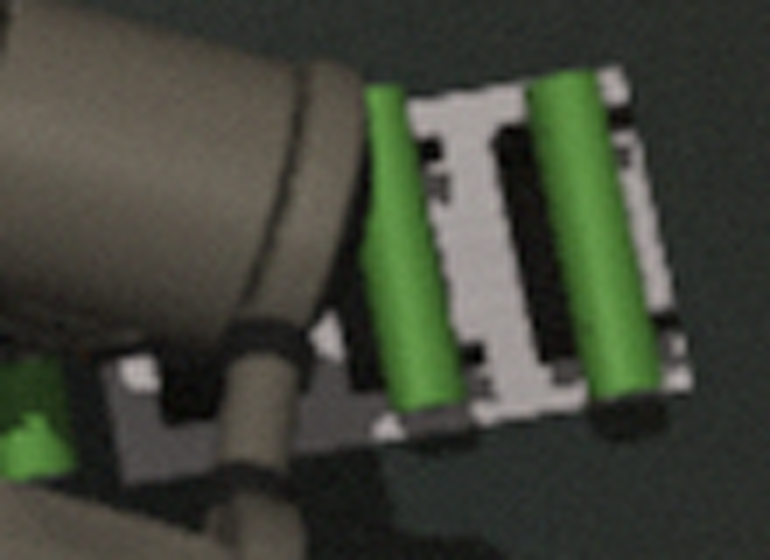

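```bash
python3 -m handwheel '{"translation": [[0.03,-0.16,0],[0.03,-0.16,0],[0.03,-0.16,0],[0.03,-0.16,0],[0,0,-0.12],[0,0,-0.12],[0,0,-0.12],[0,0,-0.1]], "twist": [0,0,0,0,0,0,0,0]}' 255
python3 - <<'E'
from h import *
c=snap('wrist','w4.png');o=get_obs();print(o['tool_pos'],np.degrees(o['tcp_rot']))
E
```

```text
time: 8.6
tool_pos: [528.0, -151.9, 96.8]
tcp_rot: [3.131, -0.007, 1.75]
contact_force: [0.6, -0.1, -3.7]
grip_width: 32.5
[ 527.040076  -151.4634434   94.8719089] [179.56855046  -0.52720426 100.26826259]
```

View pics/w4.png

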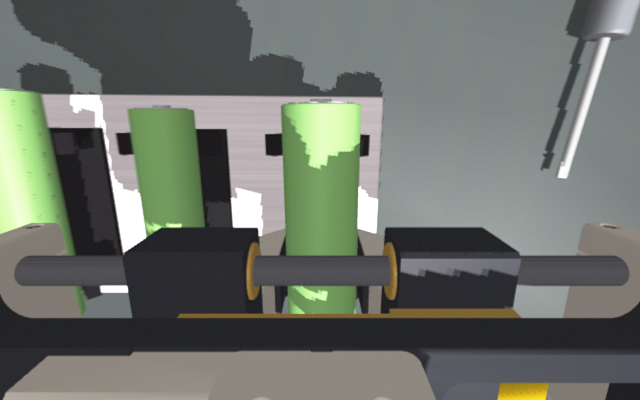

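```bash
python3 - <<'E'
from h import *
c=snap('wrist','w5.png');o=get_obs();print(o['tool_pos'])
a=np.radians(9.8);R=np.array([[np.cos(a),-np.sin(a)],[np.sin(a),np.cos(a)]])
t=o['tool_pos'][:2]
for uv,z in [((265,145),50),((369,145),50),((317,145),50),((318,146),30),((382,97),6),((165,112),55),((322,106),97)]:
    print(uv,z,'rel tool in cradle axes',(R.T@(bp(c,uv,z)[:2]-t)).round(1))
im=c['img'][90:250,100:400,::-1];cv2.imwrite('pics/w5c.png',cv2.resize(im,None,fx=2.6,fy=2.6,interpolation=cv2.INTER_CUBIC))
E
```

```text
[ 527.11264445 -151.51988694   95.84352484]
(265, 145) 50 rel tool in cradle axes [-50.1 -31.3]
(369, 145) 50 rel tool in cradle axes [-50.5  26.9]
(317, 145) 50 rel tool in cradle axes [-50.3  -2.2]
(318, 146) 30 rel tool in cradle axes [-47.9  -1.6]
(382, 97) 6 rel tool in cradle axes [-78.5  41.2]
(165, 112) 55 rel tool in cradle axes [-67.5 -82.5]
(322, 106) 97 rel tool in cradle axes [-69.9  -0.1]
```

View pics/w5c.png

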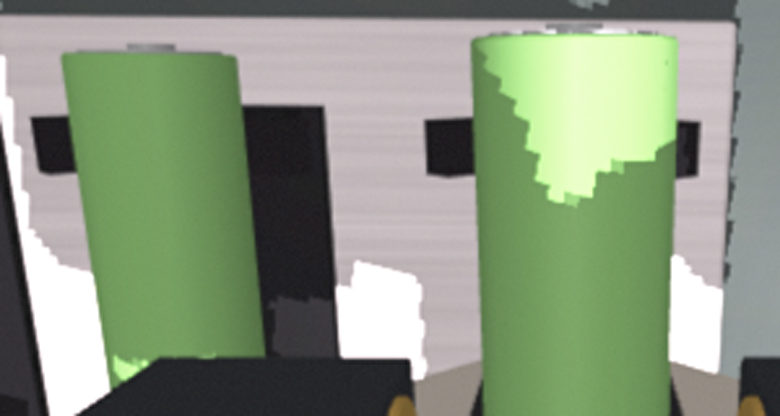

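```bash
python3 -m handwheel '{"translation": [[-0.017,-0.017,0],[0,0,-0.05],[0,0,-0.05],[0,0,-0.05],[0,0,-0.05],[0,0,-0.02],[0,0,0],[0,0,0]], "twist": [0,0,0,0,0,0,0,0]}' 255
```

```text
time: 9.7
tool_pos: [525.5, -154.5, 62.1]
tcp_rot: [3.132, -0.007, 1.75]
contact_force: [0.3, -0.2, -2.6]
grip_width: 31.7
```

```bash
python3 -m handwheel '{"translation": [[0,0,-0.015],[0,0,-0.015],[0,0,-0.01],[0,0,0],[0,0,0],[0,0,0],[0,0,0],[0,0,0]], "twist": [0,0,0,0,0,0,0,0]}' 255
```

```text
time: 10.7
tool_pos: [525.8, -154.7, 56.3]
tcp_rot: [3.131, -0.007, 1.75]
contact_force: [0.1, -0.1, -2.9]
grip_width: 32.4
```

```bash
python3 -m handwheel '{"translation": [[0,0,-0.01],[0,0,-0.01],[0,0,0],[0,0,0],[0,0,0],[0,0,0],[0,0,0],[0,0,0]], "twist": [0,0,0,0,0,0,0,0]}' 255
```

```text
time: 11.7
tool_pos: [526.0, -154.8, 53.5]
tcp_rot: [3.13, -0.007, 1.75]
contact_force: [-1.2, 0.4, -1.7]
grip_width: 32.7
```

```bash
python3 -m handwheel '{"translation": [[0,0,-0.01],[0,0,0],[0,0,-0.005],[0,0,0],[0,0,0],[0,0,0],[0,0,0],[0,0,0]], "twist": [0,0,0,0,0,0,0,0]}' 255
python3 - <<'E'
from h import *
c=look('scene','s4.png',['cell_mid','cradle0'])
im=c['img'][140:230,180:310,::-1];cv2.imwrite('pics/s4c.png',cv2.resize(im,None,fx=6,fy=6,interpolation=cv2.INTER_CUBIC))
E
```

```text
time: 12.7
tool_pos: [526.1, -154.9, 53.2]
tcp_rot: [3.129, -0.006, 1.749]
contact_force: [-2.1, 0.1, 2.2]
grip_width: 32.4
scene cell_mid call 0.8 [810. 146.  19.]
scene cell_mid call 0.65 [ 524. -155.   50.]
scene cell_mid call 0.62 [572. 420.  19.]
scene cell_mid call 0.61 [653.  59.  17.]
scene cradle0 call 0.87 [ 523. -154.    3.]
```

View pics/s4c.png

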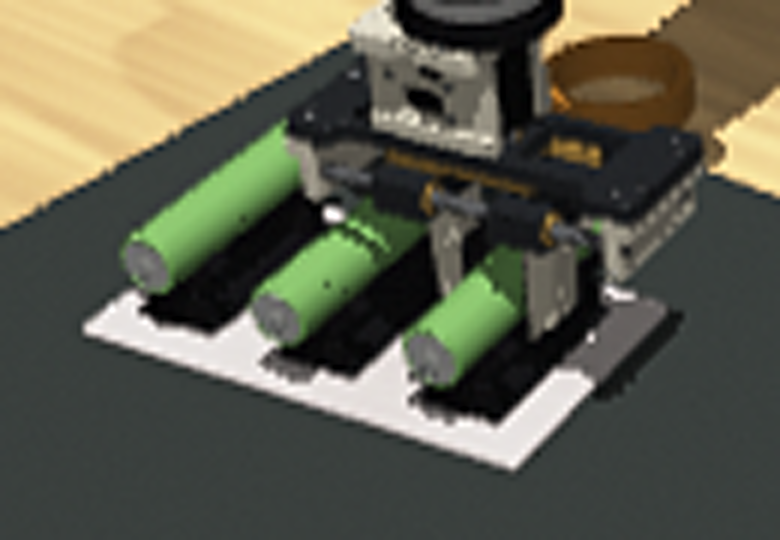

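```bash
python3 -m handwheel '{"translation": [[0,0,-0.006],[0,0,0],[0,0,0],[0,0,0],[0,0,0],[0,0,0],[0,0,0],[0,0,0]], "twist": [0,0,0,0,0,0,0,0]}' 255; python3 -m handwheel '{"translation": [[0,0,0],[0,0,0],[0,0,0],[0,0,0],[0,0,0],[0,0,0],[0,0,0],[0,0,0]], "twist": [0,0,0,0,0,0,0,0]}' 105
```

```text
time: 13.85
tool_pos: [526.2, -155.0, 53.2]
tcp_rot: [3.129, -0.006, 1.749]
contact_force: [-1.7, 0.7, 3.0]
grip_width: 32.3
time: 14.85
tool_pos: [527.0, -155.3, 52.8]
tcp_rot: [3.127, -0.004, 1.75]
contact_force: [-0.8, -0.6, -0.8]
grip_width: 54.3
```

Released; lifting straight up.

```bash
python3 -m handwheel '{"translation": [[0,0,0.04],[0,0,0.08],[0,0,0.12],[0,0,0.15],[0,0,0.15],[0,0,0.15],[0,0,0.15],[0,0,0.05]], "twist": [0,0,0,0,0,0,0,0]}' 105; python3 -m handwheel '{"translation": [[0,0.2,0.05],[0,0.2,0.05],[0,0.2,0.05],[0,0.2,0],[0,0.2,0],[0,0.2,0],[0,0,0],[0,0,0]], "twist": [0,0,0,0,0,0,0,0]}' 105
python3 - <<'E'
from h import *
c=look('scene','s5.png',['cell_mid','cradle0'])
im=c['img'][140:230,180:310,::-1];cv2.imwrite('pics/s5c.png',cv2.resize(im,None,fx=6,fy=6,interpolation=cv2.INTER_CUBIC))
c=look('top','t5.png',['cell_mid','tray','pack','tape','driver'])
hsv=cv2.cvtColor(c['img'],cv2.COLOR_RGB2HSV)
g=(hsv[...,0]>40)&(hsv[...,0]<75)&(hsv[...,1]>100)&(hsv[...,2]>50)
g[:,:210]=0;g[:,490:]=0;g[:120]=0;g[270:]=0
rects(c,g,55)
im=c['img'][150:290,320:480,::-1];cv2.imwrite('pics/t5c.png',cv2.resize(im,None,fx=4,fy=4,interpolation=cv2.INTER_CUBIC))
o=get_obs();print(o['tool_pos'],o['contact_force'])
E
```

```text
time: 15.85
tool_pos: [527.0, -155.2, 195.9]
tcp_rot: [3.124, -0.002, 1.75]
contact_force: [-0.3, -0.3, 0.0]
grip_width: 54.2
time: 16.85
tool_pos: [524.9, 29.3, 218.9]
tcp_rot: [3.126, -0.002, 1.749]
contact_force: [-0.1, -0.6, -0.3]
grip_width: 54.0
scene cell_mid call 0.86 [ 520. -158.   49.]
scene cell_mid call 0.74 [569. 421.  18.]
scene cell_mid call 0.65 [650.  58.  17.]
scene cell_mid call 0.59 [809. 146.  18.]
scene cradle0 call 0.59 [ 523. -155.    6.]
top cell_mid call 0.89 [571. 412.  18.]
top cell_mid call 0.82 [809. 148.  12.]
top cell_mid call 0.64 [ 518. -158.   48.]
top tray call 0.71 [ 536. -241.    1.]
top pack call 0.61 [295. 312.  -1.]
top tape call 0.8 [ 294. -286.    3.]
px [454.2 198.1] mean [ 547.  -322.9] rect [ 548.7 -323.3] [142.1  33.9] yaw -170.8
px [426.2 200. ] mean [ 541.1 -238. ] rect [ 542.2 -237.8] [141.8  33.9] yaw -170.8
px [399.2 205.2] mean [ 525.1 -155.6] rect [ 523.5 -155.2] [142.  33.] yaw -168.8
[525.04029496  29.37836903 219.02227264] [-0.56115586 -0.04640966 -0.44416665]
```

View pics/s5c.png

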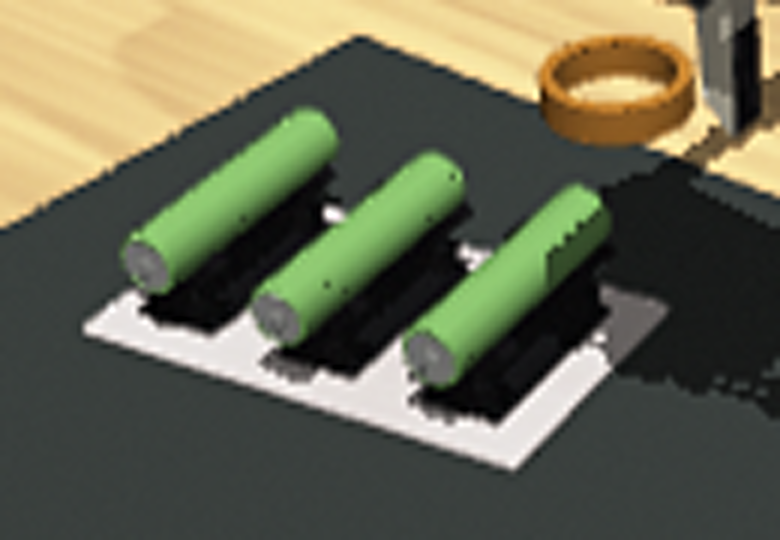

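View pics/t5c.png

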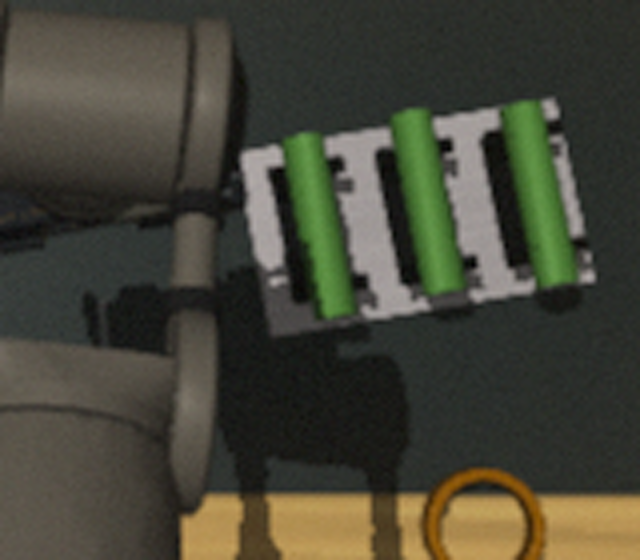

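```bash
python3 -c "
from plant import *
close_job()"
```

```text
the job is handed in; nothing more can be done
```

I pulled the cell straight up out of the tester's clips, carried it over the bench and lowered it into the empty cradle in small steps. I let go only once the wrist force turned upwards. The fingers opened only partly, to about 54 mm, to stay clear of the cell next to it. I then backed off and handed the job in at about 17 s; no verdict is given.

Last checks:
- **Position:** the top and scene pictures put the cell within about 6 mm of the cradle's middle. That is (518 to 525, -155 to -158) mm against my cradle estimate of about (525, -155).
- **Height:** the networks put the axis at 48 to 49 mm above the bench, against 51 mm when properly down. That is within their error, and by eye it sits level with its neighbours.
- **Robot:** the wrist force was near zero, with the arm clear of everything.
- **Other things:** the other two cells, pack and tape are where they were.

Two checks were weaker:
- **Angle:** the top picture showed the cell turned about 2° (0.035 rad) from its neighbours. I think part of that is a shadow cutting into its outline, and it is well inside the 0.1 rad limit.
- **Screwdriver:** the network did not find it in the final picture. The tool passed well above it and I saw no contact.

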